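# Take the stone trap off its quick coupling and park it

## Task

Take the stone trap off the vacuum quick coupling on the sorting table: press the sprung release sleeve down gently, only as hard as a firm thumb would, until the trap's nipple is freed, let the sleeve snap back up and pull the trap straight out, never yanking it while it is still latched. Then park the trap upright in the one empty hole of the white rack, fully home on its collar, let go, and leave everything else where it stands.

Things in the scene. Friction and masses are not known exactly. Their poses are not given: they have to be found in the camera images.
- coupling: Fixed upright quick coupling; origin at the centre of its underside on the table, z up its axis. Aluminium foot 90 x 90 x 20 mm; on it a steel socket 30 mm across, top at 75 mm; round that the steel release sleeve: skirt 40 mm across, on top a wide flat ring 60 mm across and 8 mm thick with a 32 mm hole round the trap. Over 25 N of push or squeeze on the coupling damages it.
- ring (a point): Point on the coupling's axis 80 mm above the table, the lowest height of the sleeve ring's top face when unpressed. Its true height is 80 to 86 mm, as it is screwed on the sleeve, which is not measured (this point does not follow it): feel for the ring. Pushing the ring down, on one or both sides of the trap, retracts the sleeve.
- sleeve (a joint): How far the sleeve is pressed down, m: 0 = forward (up), 0.010 = hard stop. The latch balls let go of the trap's collar between 0.005 and 0.008. Spring: about 3 N to start, 8 N at 0.006, 10 N at 0.008, 12 N at 0.010; past the stop the force shoots up. Let go, it snaps forward by itself.
- bore (a point): Mouth of the bore in the coupling, on its axis 56 mm above the table. Under the shank an ejector spring lifts the trap about 12 mm by itself once the balls let go of the collar; it then stands loose in the bore, leaning 3 degrees at most, and the sleeve, let go, closes under the collar. The trap's foot clears the unpressed sleeve when 86 mm above the table.
- trap: Stone trap to remove, 55 to 110 g, at first latched in the coupling. Round; origin at the foot of its steel shank, z up. Shank 8 mm across, 0-30 mm, round-ended; collar 21 mm across, 30-35 mm; neck 8 mm across, 35-60 mm; clear plastic body with metal ends 22 mm across, 60-96 mm (grip here, centre 78 mm). Latched, its foot is about 28.5 mm above the table; freed, about 40 mm.
- rack: Fixed white plastic rack block, 75 x 175 x 45 mm (x, y, z), origin at the centre of its underside on the table. Three upright through holes, 10.5 mm across with 4 mm chamfers, in a row along its own y at -55, 0 and +55 mm. Two hold other traps of the same kind, one is empty. More than 25 N between trap and rack is too rough.
- seat: Thin flat steel ring, 25 mm across, set in the rack's top face round the mouth of the empty hole; origin at the centre of the mouth, 45 mm above the table, z up. A trap fully home stands with its collar on it, its foot 30 mm below this point.
- parked_1: Trap of the same kind already parked in the rack (not to be moved); origin at its foot.
- parked_2: Trap of the same kind already parked in the rack (not to be moved); origin at its foot.
- tumbler: Glass tumbler, 70 mm across, 100 mm tall. Loose bystander; origin under its centre.
- loupe: Small dark loupe, 24 mm across, 20 mm tall, standing between the coupling and the rack. Loose bystander; origin under its centre.
- tweezers: Flat steel tweezers, 125 x 10 x 5 mm along their x. Loose bystander; origin under its centre.
- stone_box: Open clear box, 90 x 120 x 55 mm. Loose bystander; origin under its centre.
- calculator: Black calculator, 75 x 140 x 11 mm. Loose bystander; origin under its centre.
- scoop: Aluminium scoop, pan 60 x 50 x 16 mm with a handle towards its -x. Loose bystander; origin under the centre of the pan.

How it is judged (in metres and radians):
On the way, in this order (a step that is already met when the one before it is completed fails the run):
1. the release sleeve is pressed down to free the nipple (beyond 4 mm) (value of joint sleeve above 0.004 m), for 0.05 s.
2. the trap is drawn clear of the coupling (its foot more than 85 mm above the coupling's underside) and the sleeve has snapped forward (within 1.5 mm) (z of trap in the frame of coupling above 0.085 m and value of joint sleeve below 0.0015 m), for 0.1 s.
At the end, for the whole second after the job is handed in: The trap stands released and at rest in the empty hole of the rack: foot within 4 mm sideways of the hole's axis and at least 27 mm below the mouth (home is 30), upright within 7 degrees; the coupling's sleeve is forward within 1.5 mm (horizontal distance between trap and seat below 0.004 m and z of trap in the frame of seat below -0.027 m and angle between trap's own z axis and vertical below 0.12 rad and linear speed of trap below 0.02 m/s and value of joint sleeve below 0.0015 m and contact force between the fingers and trap below 0.05 N); the robot touches nothing.
It fails at once if the coupling or its sleeve is pushed or squeezed with more than 25 N (contact force between any of the arm, the fingers and coupling above 25 N).
It fails at once if the trap is forced against the coupling with more than 25 N (yanked while latched, or rammed) (contact force between trap and coupling above 25 N).
It fails at once if the trap is forced against the rack with more than 25 N (contact force between trap and rack above 25 N).
It fails at once if a bystander is shifted by more than 20 mm (distance of any of parked_1, parked_2, tumbler, loupe, tweezers, stone_box, calculator, scoop from where it was at the start of the episode above 0.02 m).
It also fails if it takes over 58 s, if anything falls off the work surface, if the arm or the gripper's body presses on something with over 40 N, if the wrist force passes 120 N, or if a joint passes its speed limit or range.

## Robot

A 7-joint arm with a two-finger parallel gripper is mounted at the origin on the work surface. World frame = base frame: x ahead of the robot, y to its left, z up, the work surface at z = 0. Lengths are in mm, angles in rad, forces in N, time in s.
With the tool pointing down it reaches from about 400 to 850 mm from the base axis. Payload 4.4 kg.
Tool frame: the origin (TCP) lies on the centre line of the jaws, within the pads' length; the fingertips stand 8 mm ahead of it and the grasp point (between the pads) lies 11 mm behind it; z points along the fingers, y is the line along which they close (so a half turn about z gives the same grasp; the last joint's range is limited). The gripper opens to 94 mm and grips with 3 to 60 N. Pads are 16 mm wide; open, the fingers measure 119 mm over their backs; the gripper's body (75 mm by 177 mm) begins 78 mm behind the grasp point.
Start: joints at [1.222, 0.628, 0.038, 1.517, -0.027, 0.996, -0.02], TCP at [181.408, -624.187, 213.478] pointing down, gripper open.
Joint ranges: [-3.06, 3.06], [-0.37, 2.12], [-1.25, 1.32], [0.18, 2.47], [-1.1, 4.24], [0.23, 1.98], [-2.94, 2.94]. Speed limits (rad/s): [2.57, 2.57, 3.14, 3.14, 3.14, 3.14, 3.14].

## Interface

Orientations are given as a unit quaternion [w, x, y, z].
In Python, from cell import arm gives the robot as it stands.
- The arm moves only by the tool step_arm, never from a script. Its argument "targets" is a list of rows, each an object with "fingers": the opening, from -1 (shut) to 1 (fully open), so that 0 is half open; "delta_pos": the shift along the tool's x, y, z in mm, a list of three; "roll": the turn about the tool's z in degrees. In form: [{"fingers": fingers, "delta_pos": [dx, dy, dz], "roll": roll}, ...]. A call has 1 to 20 rows; each row is the pose to reach, as a shift and turn from the pose commanded when the call began, along the tool's axes at that moment; what a row does not reach only later rows make up. A row lasts 1/12 s, in which the tool goes at most 41.7 mm and 7.16 degrees, less where a joint would pass 70% of its speed; a pose out of reach is approached as far as the arm can. A call with a gripper value outside its range is refused whole. The fingers move at their own pace and stop on an object; the grip force is fixed at half the most. Time passes only in rows, so rows that repeat a pose let the fingers close. It gives the time, the measured TCP pose, the force, the opening and the grip force at its end, in the units of the state.
- arm.state(): the state, without advancing time (a new reading comes with each control period).
- arm.grab_frame(name): name is "side" or "top"; returns (picture, depth): 400x640x3 uint8, red, green, blue; 400x640 float32, mm along the optical axis (not along the pixel's ray), 0 where there is no reading.
- arm.get_calibration(name): a dict with "fx", "fy", "cx", "cy" (pixels), "R" (3x3) and "t" (3): a world point X has camera coordinates R X + t. Camera axes: x right, y down, z forward; pixel columns grow to the right and rows downward; lengths in mm; the calibration is good to about 2 mm. A picture is of the moment at which its call begins. get_calibration takes no time and is no camera call.
- arm.sign_off(): hands the job in; it is judged then, once.
The state is a dict: "clock": time; "joint_positions": joint angles; "dq": joint speeds; "effort": joint torques, N m; "eef_pos": TCP position; "orientation": TCP orientation; "force": force on the tool from outside, world axes, zero at the start; "ft_torque": the same for the moment, N m; "finger_gap": finger opening in mm; "finger_force": force on a finger pad.
Only numpy, scipy, OpenCV 4.12 (cv2) and the standard library are available. Lean on these libraries where they do the work, as an engineer would, in place of code of your own. Each camera call takes 0.05 s, during which the arm holds its last target. There are 200 camera calls.

## Working session

There is one attempt and no reset: what is moved stays moved. The work goes in short steps, Python scripts to look and compute and a tool call to move; the robot and the scene stay as the last step left them, time stands still between calls to the robot, and variables do not carry over. Pictures are saved under pics/ and viewed, at most 10 in all, crops included, and the job is handed in when it is done.

Besides the shell and the picture viewer there is one more tool, called after "Call:" by a JSON object that holds its "fn" and its "kwargs", one argument or row to a line. step_arm: Moves the arm, as the interface text tells. Its arguments: {"type":"object","properties":{"targets":{"type":"array","items":{"type":"object","properties":{"fingers":{"type":"number"},"delta_pos":{"type":"array","items":{"type":"number"}},"roll":{"type":"number"}}}}},"required":["targets"]}

```bash
mkdir -p pics
python3 - <<'E'
from cell import arm
import cv2,numpy as np
s=arm.state()
for k in s: print(k,np.round(s[k],3))
for n in("top","side"):
    p,d=arm.grab_frame(n); cv2.imwrite(f"pics/{n}0.png",p[:,:,::-1]); np.savez(f"{n}0.npz",p=p,d=d)
    c=arm.get_calibration(n); print(n,{k:np.round(v,3).tolist() for k,v in c.items()})
E
ls
```

```text
clock 0.0
joint_positions [ 1.222  0.629  0.038  1.518 -0.027  0.996 -0.02 ]
dq [-0.003  0.    -0.002 -0.001  0.    -0.002  0.   ]
effort [ 0.0000e+00 -5.4972e+01  1.1430e+00 -1.8663e+01 -5.2000e-02  2.3000e-02
  0.0000e+00]
eef_pos [ 181.239 -623.552  212.583]
orientation [-0.001  0.99   0.141 -0.   ]
force [-0.165  1.275 -0.389]
ft_torque [ 0.016 -0.026  0.009]
finger_force 0.0
finger_gap 94.045
top {'fx': 411.296, 'fy': 411.296, 'cx': 315.017, 'cy': 192.07, 'R': [[-0.003, -1.0, 0.001], [-0.997, 0.003, -0.083], [0.083, -0.002, -0.997]], 't': [4.628, 622.112, 1460.307]}
side {'fx': 383.014, 'fy': 383.014, 'cx': 319.397, 'cy': 201.212, 'R': [[-0.828, -0.56, 0.002], [-0.356, 0.524, -0.774], [0.432, -0.642, -0.634]], 't': [498.077, 289.154, 1036.993]}
pics
side0.npz
top0.npz
```

View pics/top0.png

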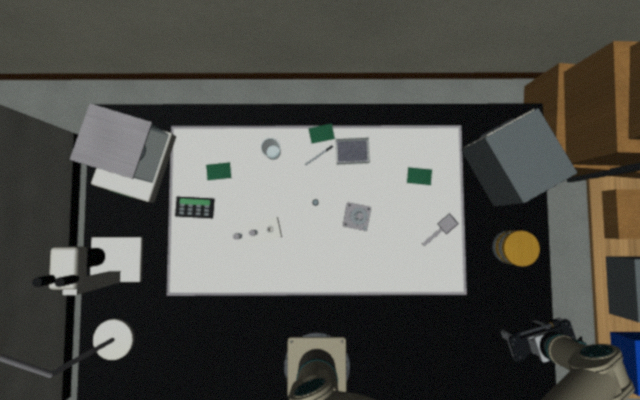

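View pics/side0.png

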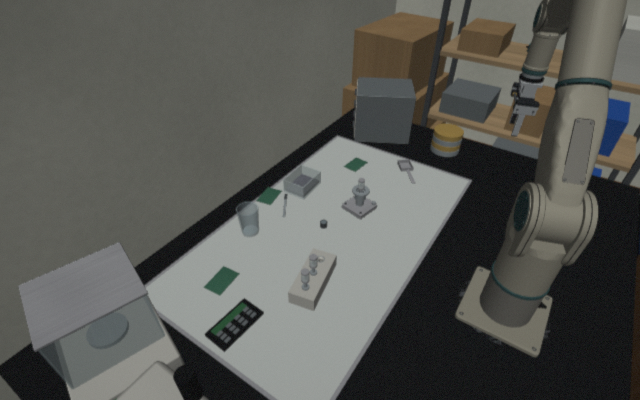

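The top view shows the coupling at about (357,216) and a white rack with traps at (237,236) and (253,232). The empty hole is at about (270,229) and the loupe at (315,202). I'll enlarge these areas and measure them.

```bash
cat > h.py <<'E'
from cell import arm
import cv2,numpy as np
def cal(n):
    c=arm.get_calibration(n); return c,np.array(c['R']),np.array(c['t'])
def ray(n,u,v,z):
    "world point on pixel ray at height z"
    c,R,t=cal(n); d=R.T@np.array([(u-c['cx'])/c['fx'],(v-c['cy'])/c['fy'],1]); o=-R.T@t
    return o+d*(z-o[2])/d[2]
def proj(n,X):
    c,R,t=cal(n); p=np.asarray(X)@R.T+t
    return np.stack([c['fx']*p[...,0]/p[...,2]+c['cx'],c['fy']*p[...,1]/p[...,2]+c['cy']],-1)
def cloud(n,d):
    c,R,t=cal(n); v,u=np.mgrid[:400,:640]
    P=np.stack([(u-c['cx'])/c['fx']*d,(v-c['cy'])/c['fy']*d,d],-1); return (P-t)@R
def crop(n,p,u0,v0,w,h,s):
    return cv2.resize(p[v0:v0+h,u0:u0+w,::-1],None,fx=s,fy=s,interpolation=cv2.INTER_CUBIC)
E
python3 - <<'E'
from h import *
T=np.load('top0.npz');S=np.load('side0.npz')
a=np.hstack([crop('top',T['p'],225,210,60,40,6),crop('top',T['p'],335,195,60,40,6)])
b=np.hstack([crop('side',S['p'],280,240,60,55,6),crop('side',S['p'],335,170,60,55,6)])
cv2.imwrite('pics/m.png',np.vstack([a,b]))
for n,D,boxes in (('top',T,dict(rack=(225,215,60,32),coup=(340,198,35,36))),('side',S,dict(rack=(285,245,58,62),coup=(338,172,45,50)))):
    P=cloud(n,D['d'])
    for k,(u,v,w,h) in boxes.items():
        Q=P[v:v+h,u:u+w].reshape(-1,3)
        for lo,hi in((-10,8),(14,26),(38,52),(72,95),(95,115),(115,140)):
            m=(Q[:,2]>lo)&(Q[:,2]<hi); 
            if m.sum()>2: print(n,k,lo,hi,m.sum(),np.round(Q[m].mean(0),1),np.round(Q[m].min(0)),np.round(Q[m].max(0)))
E
```

```text
top rack -10 8 859 [492.9 227.8  -0.6] [428. 116.  -9.] [541. 334.   8.]
top rack 14 26 7 [500.4 136.5  19.9] [472. 125.  16.] [526. 166.  26.]
top rack 38 52 908 [478.4 211.9  44.4] [430. 124.  38.] [532. 308.  52.]
top rack 72 95 15 [471.4 239.9  84.3] [456. 206.  73.] [487. 269.  94.]
top rack 95 115 71 [472.  241.1 109.5] [457. 206.  97.] [487. 280. 115.]
top rack 115 140 4 [468.  258.2 115.8] [457. 226. 115.] [474. 276. 116.]
top coup -10 8 627 [ 5.423e+02 -1.510e+02  2.000e-01] [ 474. -215.  -10.] [602. -88.   8.]
top coup 14 26 346 [ 532.9 -144.2   19.5] [ 481. -200.   14.] [583. -98.  26.]
top coup 72 95 183 [ 533.1 -148.2   81.4] [ 506. -177.   72.] [ 562. -121.   91.]
top coup 95 115 3 [ 532.3 -139.8  103.9] [ 527. -140.   98.] [ 540. -139.  112.]
top coup 115 140 35 [ 532.9 -147.8  123.9] [ 523. -158.  118.] [ 543. -138.  129.]
side rack -10 8 1900 [ 4.944e+02  1.840e+02 -4.000e-01] [366.  43.  -8.] [635. 327.   8.]
side rack 14 26 121 [449.6 263.6  19.8] [421. 125.  14.] [493. 313.  26.]
side rack 38 52 1115 [467.8 228.1  44.1] [420. 125.  38.] [528. 313.  52.]
side rack 72 95 84 [465.2 252.8  84.1] [452. 216.  74.] [484. 283.  95.]
side rack 95 115 142 [467.5 249.  106.8] [452. 206.  95.] [486. 284. 113.]
side coup -10 8 1551 [ 5.664e+02 -2.182e+02 -4.000e-01] [ 432. -393.   -6.] [709. -44.   8.]
side coup 14 26 339 [ 525.2 -133.8   19. ] [ 481. -190.   14.] [581. -91.  26.]
side coup 38 52 21 [ 523.3 -132.3   47.1] [ 511. -149.   38.] [ 540. -125.   52.]
side coup 72 95 148 [ 527.4 -139.8   80.8] [ 500. -171.   73.] [ 560. -114.   93.]
side coup 95 115 32 [ 527.4 -138.7  105.9] [ 520. -149.   95.] [ 539. -133.  115.]
side coup 115 140 33 [ 529.4 -144.1  121.9] [ 519. -161.  115.] [ 541. -135.  126.]
```

View pics/m.png

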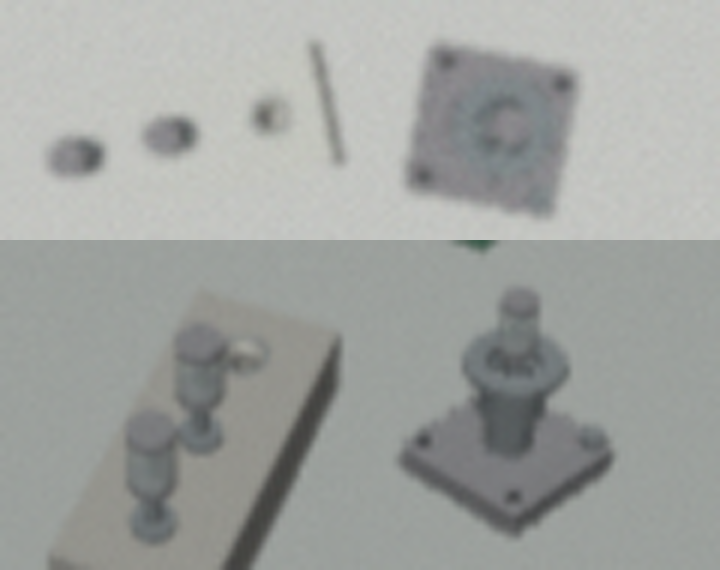

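The mosaic shows the coupling axis at about top px (420/6…): the trap top is at roughly (358,215). The empty hole is at about top px (270,229.3) and side px (321,259). Next I'll fit positions.

Run:
```python
from h import *
T=np.load('top0.npz');S=np.load('side0.npz')
for n,D,bx in (('top',T,[(225,215,60,32),(340,198,35,36),(305,195,20,15)]),('side',S,[(285,245,58,62),(338,172,45,50),(315,215,18,16)])):
    P=cloud(n,D['d'])
    def g(b,lo,hi):
        u,v,w,h=b; Q=P[v:v+h,u:u+w].reshape(-1,3); return Q[(Q[:,2]>lo)&(Q[:,2]<hi)]
    Q=g(bx[0],41,48); r=cv2.minAreaRect(Q[:,:2].astype(np.float32)); print(n,'rack',r,Q[:,2].mean())
    for yl,yh in((190,245),(245,300)):
        q=g(bx[0],106,118); q=q[(q[:,1]>yl)&(q[:,1]<yh)]
        print('parked',len(q),q.mean(0),(q.max(0)+q.min(0))/2)
    Q=g(bx[1],16,23);print('foot',cv2.minAreaRect(Q[:,:2].astype(np.float32)))
    Q=g(bx[1],77,88);print('ring',cv2.minEnclosingCircle(Q[:,:2].astype(np.float32)),np.median(Q[:,2]))
    Q=g(bx[1],120,131);print('top',Q.mean(0),(Q.max(0)+Q.min(0))/2,np.median(Q[:,2]))
    Q=g(bx[2],12,30);print('loupe',Q.mean(0))
print('ring side', ray('side',360.8,191.3,82)); print('traptop side',ray('side',335+(519-360)/6,170+(302-240)/6,124.5))
print('hole side',ray('side',280+246/6,240+(355-240)/6,45),'hole top',ray('top',225+270/6,210+116/6,45))
print('ring top',ray('top',335+(503-360)/6,210-15+125/6,82))
```

```text
top rack ((477.5072021484375, 215.70774841308594), (74.77241516113281, 174.6988983154297), 12.067778587341309) 44.375437766167416
parked 34 [477.06186966 216.07738889 110.31553332] [476.92138921 216.01244834 110.86743576]
parked 33 [466.05106155 269.33701991 111.47371248] [465.43151822 269.88154096 111.2773288 ]
foot ((533.4507446289062, -148.76370239257812), (90.0754623413086, 89.59239196777344), 78.38135528564453)
ring ((533.5433959960938, -148.6049346923828), 29.485578536987305) 81.8970410906075
top [ 532.43541332 -147.56037529  125.03554679] [ 532.96365145 -147.40801883  124.72694281] 124.8240608240145
loupe [585.45060625   1.19300217  20.20946774]
side rack ((474.9093933105469, 218.96356201171875), (76.60365295410156, 177.9030303955078), 11.807552337646484) 44.099997552323565
parked 48 [474.7473629 219.4749278 109.5356923] [474.71193863 218.01901518 109.74835322]
parked 52 [463.01156546 273.91927702 109.59439814] [462.93934283 272.71957007 109.49955066]
foot ((530.4288330078125, -142.60321044921875), (96.32852172851562, 90.49147033691406), 76.30297088623047)
ring ((530.5625, -143.8144989013672), 30.643861770629883) 80.92891517953848
top [ 529.99886558 -145.27787188  123.36321041] [ 530.09421651 -148.10539187  123.42951381] 123.37781399175131
loupe [581.99603778   6.95777017  18.79221648]
ring side [ 525.02773921 -138.01073021   82.        ]
traptop side [ 527.97977638 -141.90855461  124.5       ]
hole side [484.22155574 164.91828356  45.        ] hole top [488.64575158 162.57937784  45.        ]
ring top [ 534.52990608 -148.41918334   82.        ]
```

Call:
{"fn": "step_arm", "kwargs": {
  "targets": [
    {"fingers": 1, "delta_pos": [15, -12, 0], "roll": 1},
    {"fingers": 1, "delta_pos": [45, -35, 0], "roll": 2},
    {"fingers": 1, "delta_pos": [75, -57, 0], "roll": 3},
    {"fingers": 1, "delta_pos": [105, -80, 0], "roll": 4},
    {"fingers": 1, "delta_pos": [135, -103, 0], "roll": 5},
    {"fingers": 1, "delta_pos": [165, -126, 0], "roll": 6},
    {"fingers": 0.5, "delta_pos": [195, -149, 0], "roll": 7},
    {"fingers": 0.3, "delta_pos": [225, -172, 0], "roll": 8},
    {"fingers": 0.1, "delta_pos": [255, -195, 0], "roll": 9},
    {"fingers": 0, "delta_pos": [285, -218, 0], "roll": 10},
    {"fingers": -0.1, "delta_pos": [315, -240, 0], "roll": 11},
    {"fingers": -0.2, "delta_pos": [345, -263, 0], "roll": 12},
    {"fingers": -0.2, "delta_pos": [375, -286, 5], "roll": 13},
    {"fingers": -0.2, "delta_pos": [405, -309, 12], "roll": 14},
    {"fingers": -0.2, "delta_pos": [435, -332, 20], "roll": 15},
    {"fingers": -0.2, "delta_pos": [455, -347, 28], "roll": 16.2},
    {"fingers": -0.2, "delta_pos": [466, -356, 30], "roll": 16.2},
    {"fingers": -0.2, "delta_pos": [470.6, -359.1, 30], "roll": 16.2},
    {"fingers": -0.2, "delta_pos": [470.6, -359.1, 30], "roll": 16.2},
    {"fingers": -0.2, "delta_pos": [470.6, -359.1, 30], "roll": 16.2}
  ]
}}

```text
clock: 1.77
eef_pos: [532.3, -150.0, 183.8]
orientation: [0.001, 1.0, -0.001, -0.0]
force: [0.7, 0.0, 0.4]
finger_gap: 37.6
finger_force: 0.0
```

Run:
```python
from h import *
s=arm.state()
for k in('clock','eef_pos','orientation','force','finger_gap'): print(k,np.round(s[k],4))
T,d=arm.grab_frame('top');S,e=arm.grab_frame('side');np.savez('v1.npz',T=T,d=d,S=S,e=e)
cv2.imwrite('pics/m1.png',np.hstack([crop('',T,325,175,60,70,6),crop('',S,330,130,70,70,6)]))
```

```text
clock 1.7667
eef_pos [ 532.3166 -149.9872  183.7866]
orientation [ 7.e-04  1.e+00 -8.e-04 -2.e-04]
force [0.6685 0.0305 0.4314]
finger_gap 37.5743
```

View pics/m1.png

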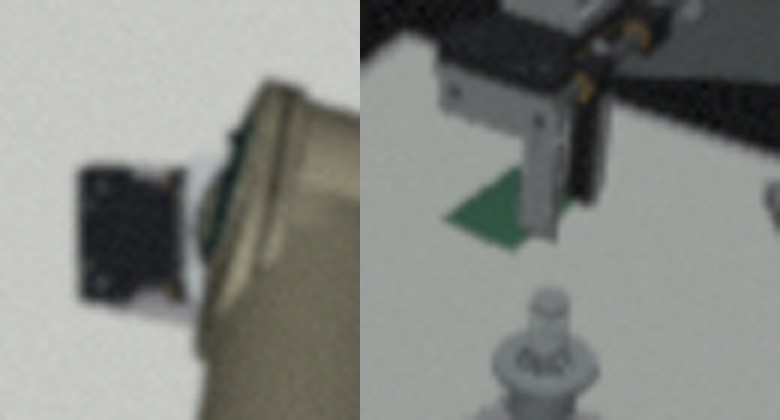

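The side view shows the near fingertip's bottom corners at side px (357.5,168.7) and (362.8,170.3). I'll use them to check the side camera's bias.

Run:
```python
from h import *
V=np.load('v1.npz');e=arm.state()['eef_pos'];g=arm.state()['finger_gap']/2
for yb in (g+12.5,g):
  for x in(8,-8): print(yb,x,proj('side',np.array([e[0]+x,e[1]+yb,e[2]-8])))
P=cloud('side',V['e'])
Q=P[130:175,345:380].reshape(-1,3)
Q=Q[(abs(Q[:,0]-e[0])<25)&(Q[:,1]>e[1]-45)&(Q[:,1]<e[1]+45)&(Q[:,2]>165)&(Q[:,2]<215)]
for lo in range(165,215,10):
    q=Q[(Q[:,2]>=lo)&(Q[:,2]<lo+10)]; 
    if len(q): print(lo,len(q),np.round(np.percentile(q,[2,50,98],axis=0),1).tolist())
P=cloud('top',V['d']);Q=P[175:245,325:360].reshape(-1,3);Q=Q[Q[:,2]>150]
print(np.round(np.percentile(Q,[1,50,99],axis=0),1).tolist())
```

```text
31.160795025476006 8 [355.91512314 169.60545102]
31.160795025476006 -8 [360.25316678 171.2047663 ]
18.660795025476006 8 [357.83575458 167.79187455]
18.660795025476006 -8 [362.15639568 169.37067606]
165 2 [[527.7, -170.2, 173.8], [531.0, -150.3, 174.3], [534.3, -130.3, 174.7]]
175 18 [[522.1, -173.9, 176.0], [528.0, -169.1, 180.5], [539.2, -122.9, 183.5]]
185 41 [[521.0, -178.7, 185.4], [529.5, -127.0, 190.1], [540.6, -116.5, 194.8]]
195 31 [[521.7, -176.2, 195.1], [528.5, -167.0, 200.6], [540.8, -117.5, 204.4]]
205 35 [[521.6, -174.6, 205.7], [529.3, -128.8, 210.0], [538.6, -116.7, 214.9]]
[[468.4, -118.2, 288.9], [531.2, -92.0, 316.3], [566.1, 5.4, 1506.7]]
```

Call:
{"fn": "step_arm", "kwargs": {
  "targets": [
    {"fingers": -0.23, "delta_pos": [0.4, -2.3, 2], "roll": 0},
    {"fingers": -0.23, "delta_pos": [0.4, -2.3, 8], "roll": 0},
    {"fingers": -0.23, "delta_pos": [0.4, -2.3, 16], "roll": 0},
    {"fingers": -0.23, "delta_pos": [0.4, -2.3, 26], "roll": 0},
    {"fingers": -0.23, "delta_pos": [0.4, -2.3, 36], "roll": 0},
    {"fingers": -0.23, "delta_pos": [0.4, -2.3, 46], "roll": 0},
    {"fingers": -0.23, "delta_pos": [0.4, -2.3, 56], "roll": 0},
    {"fingers": -0.23, "delta_pos": [0.4, -2.3, 65], "roll": 0},
    {"fingers": -0.23, "delta_pos": [0.4, -2.3, 73], "roll": 0},
    {"fingers": -0.23, "delta_pos": [0.4, -2.3, 79], "roll": 0},
    {"fingers": -0.23, "delta_pos": [0.4, -2.3, 83], "roll": 0},
    {"fingers": -0.23, "delta_pos": [0.4, -2.3, 85], "roll": 0},
    {"fingers": -0.23, "delta_pos": [0.4, -2.3, 85], "roll": 0},
    {"fingers": -0.23, "delta_pos": [0.4, -2.3, 85], "roll": 0},
    {"fingers": -0.23, "delta_pos": [0.4, -2.3, 85], "roll": 0}
  ]
}}

```text
clock: 3.12
eef_pos: [533.9, -145.8, 98.9]
orientation: [0.0, 1.0, 0.0, 0.0]
force: [-0.0, 0.1, -0.5]
finger_gap: 36.2
finger_force: 0.0
```

Run:
```python
from h import *
s=arm.state()
for k in('clock','eef_pos','orientation','force','ft_torque','finger_gap'): print(k,np.round(s[k],4))
S,e=arm.grab_frame('side');np.savez('v2.npz',S=S,e=e)
cv2.imwrite('pics/m2.png',crop('',S,325,150,75,70,8))
```

```text
clock 3.1167
eef_pos [ 533.9007 -145.8418   98.9425]
orientation [1.e-04 1.e+00 0.e+00 5.e-04]
force [-0.0383  0.0525 -0.4774]
ft_torque [ 0.009   0.0161 -0.0645]
finger_gap 36.1904
```

View pics/m2.png

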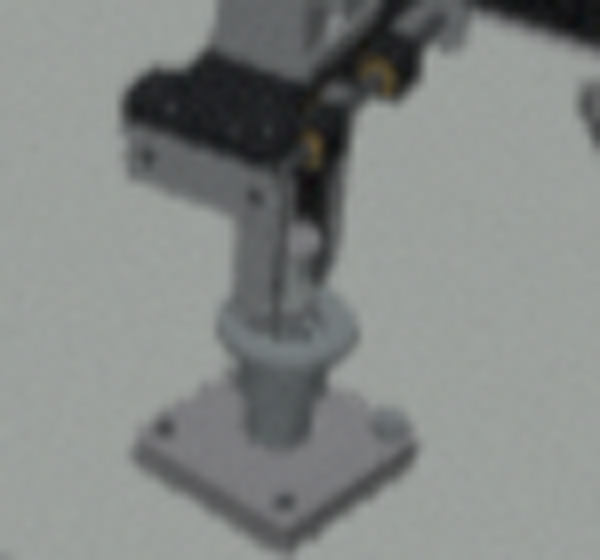

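The near finger sits over the ring's back edge with the trap between the fingers. I'll re-centre slightly and start feeling for the ring.

Call:
{"fn": "step_arm", "kwargs": {
  "targets": [
    {"fingers": -0.23, "delta_pos": [-1.2, 1.9, 1], "roll": 0},
    {"fingers": -0.23, "delta_pos": [-1.2, 1.9, 3], "roll": 0},
    {"fingers": -0.23, "delta_pos": [-1.2, 1.9, 4], "roll": 0},
    {"fingers": -0.23, "delta_pos": [-1.2, 1.9, 4], "roll": 0},
    {"fingers": -0.23, "delta_pos": [-1.2, 1.9, 4], "roll": 0},
    {"fingers": -0.23, "delta_pos": [-1.2, 1.9, 4], "roll": 0}
  ]
}}

```text
clock: 3.67
eef_pos: [532.4, -147.6, 94.5]
orientation: [-0.0, 1.0, 0.0, 0.0]
force: [-1.0, 0.6, -0.8]
finger_gap: 36.2
finger_force: 0.0
```

Call:
{"fn": "step_arm", "kwargs": {
  "targets": [
    {"fingers": -0.23, "delta_pos": [0, 0, 0.5], "roll": 0},
    {"fingers": -0.23, "delta_pos": [0, 0, 1], "roll": 0},
    {"fingers": -0.23, "delta_pos": [0, 0, 1.5], "roll": 0},
    {"fingers": -0.23, "delta_pos": [0, 0, 2], "roll": 0},
    {"fingers": -0.23, "delta_pos": [0, 0, 2], "roll": 0},
    {"fingers": -0.23, "delta_pos": [0, 0, 2], "roll": 0}
  ]
}}

```text
clock: 4.17
eef_pos: [532.3, -147.6, 92.4]
orientation: [-0.0, 1.0, 0.0, -0.0]
force: [0.1, 0.9, 0.0]
finger_gap: 36.3
finger_force: 0.0
```

Call:
{"fn": "step_arm", "kwargs": {
  "targets": [
    {"fingers": -0.23, "delta_pos": [0, 0, 0.5], "roll": 0},
    {"fingers": -0.23, "delta_pos": [0, 0, 1], "roll": 0},
    {"fingers": -0.23, "delta_pos": [0, 0, 1.5], "roll": 0},
    {"fingers": -0.23, "delta_pos": [0, 0, 2], "roll": 0},
    {"fingers": -0.23, "delta_pos": [0, 0, 2], "roll": 0},
    {"fingers": -0.23, "delta_pos": [0, 0, 2], "roll": 0}
  ]
}}

```text
clock: 4.67
eef_pos: [532.4, -147.6, 90.5]
orientation: [-0.0, 1.0, 0.0, 0.0]
force: [-0.1, 0.2, 1.5]
finger_gap: 36.2
finger_force: 0.5
```

Call:
{"fn": "step_arm", "kwargs": {
  "targets": [
    {"fingers": -0.23, "delta_pos": [0, 0, 0.5], "roll": 0},
    {"fingers": -0.23, "delta_pos": [0, 0, 1], "roll": 0},
    {"fingers": -0.23, "delta_pos": [0, 0, 1.5], "roll": 0},
    {"fingers": -0.23, "delta_pos": [0, 0, 2], "roll": 0},
    {"fingers": -0.23, "delta_pos": [0, 0, 2], "roll": 0},
    {"fingers": -0.23, "delta_pos": [0, 0, 2], "roll": 0}
  ]
}}

```text
clock: 5.17
eef_pos: [532.4, -147.6, 88.6]
orientation: [0.0, 1.0, 0.0, 0.0]
force: [-0.3, 0.4, 3.1]
finger_gap: 35.7
finger_force: 1.4
```

Call:
{"fn": "step_arm", "kwargs": {
  "targets": [
    {"fingers": -0.23, "delta_pos": [0, 0, 0.5], "roll": 0},
    {"fingers": -0.23, "delta_pos": [0, 0, 1], "roll": 0},
    {"fingers": -0.23, "delta_pos": [0, 0, 1.5], "roll": 0},
    {"fingers": -0.23, "delta_pos": [0, 0, 2], "roll": 0},
    {"fingers": -0.23, "delta_pos": [0, 0, 2], "roll": 0},
    {"fingers": -0.23, "delta_pos": [0, 0, 2], "roll": 0}
  ]
}}

```text
clock: 5.67
eef_pos: [532.3, -147.6, 86.5]
orientation: [0.0, 1.0, 0.0, 0.0]
force: [-0.8, 0.8, 4.4]
finger_gap: 36.2
finger_force: 2.0
```

Call:
{"fn": "step_arm", "kwargs": {
  "targets": [
    {"fingers": -0.23, "delta_pos": [0, 0, 0.5], "roll": 0},
    {"fingers": -0.23, "delta_pos": [0, 0, 1], "roll": 0},
    {"fingers": -0.23, "delta_pos": [0, 0, 1.5], "roll": 0},
    {"fingers": -0.23, "delta_pos": [0, 0, 2], "roll": 0},
    {"fingers": -0.23, "delta_pos": [0, 0, 2], "roll": 0},
    {"fingers": -0.23, "delta_pos": [0, 0, 2], "roll": 0}
  ]
}}

```text
clock: 6.17
eef_pos: [532.4, -147.7, 84.6]
orientation: [0.0, 1.0, -0.0, 0.0]
force: [-0.9, 0.9, 6.2]
finger_gap: 36.3
finger_force: 3.1
```

Call:
{"fn": "step_arm", "kwargs": {
  "targets": [
    {"fingers": -0.23, "delta_pos": [0, 0, 0.5], "roll": 0},
    {"fingers": -0.23, "delta_pos": [0, 0, 1], "roll": 0},
    {"fingers": -0.23, "delta_pos": [0, 0, 1.5], "roll": 0},
    {"fingers": -0.23, "delta_pos": [0, 0, 1.5], "roll": 0},
    {"fingers": -0.23, "delta_pos": [0, 0, 1.5], "roll": 0}
  ]
}}

```text
clock: 6.58
eef_pos: [532.4, -147.7, 83.3]
orientation: [-0.0, 1.0, -0.0, 0.0]
force: [-0.3, 1.5, 7.5]
finger_gap: 36.2
finger_force: 3.7
```

```bash
cat > z.py <<'E'
from h import *
S,e=arm.grab_frame('side');P=cloud('side',e);Q=P[140:210,335:390].reshape(-1,3)
print(np.round(arm.state()['force'],2),arm.state()['clock'])
x,y=530.5,-145
m=(abs(Q[:,0]-x)<11)&(abs(Q[:,1]-y)<12)&(Q[:,2]>95)&(Q[:,2]<150)
print(np.sort(np.round(Q[m][:,2],1))[::-1])
import sys
if len(sys.argv)>1: cv2.imwrite(f'pics/{sys.argv[1]}.png',crop('',S,325,150,75,70,8))
E
python3 z.py
```

```text
[-1.29  0.25  7.12] 6.6333
[137.2 135.8 135.7 135.4 134.7 134.6 134.4 134.3 132.9 132.4 131.8 131.3
 130.2 129.8 128.1 128.  125.2 123.3 121.7 121.  118.8 117.6 116.3 115.4
 114.2 112.1 111.9 111.4 106.9 105.9 105.2 104.6 104.5 103.8 102.1 101.4
  98.9  98.2]
```

The trap top now reads about 136 mm, so it is freed. I'll raise the fingers and let the sleeve return.

Call:
{"fn": "step_arm", "kwargs": {
  "targets": [
    {"fingers": -0.23, "delta_pos": [0, 0, -2], "roll": 0},
    {"fingers": -0.23, "delta_pos": [0, 0, -5], "roll": 0},
    {"fingers": -0.23, "delta_pos": [0, 0, -9], "roll": 0},
    {"fingers": -0.23, "delta_pos": [0, 0, -14], "roll": 0},
    {"fingers": -0.23, "delta_pos": [0, 0, -19], "roll": 0},
    {"fingers": -0.23, "delta_pos": [0, 0, -23], "roll": 0},
    {"fingers": -0.23, "delta_pos": [0, 0, -24], "roll": 0},
    {"fingers": -0.23, "delta_pos": [0, 0, -24], "roll": 0},
    {"fingers": -0.23, "delta_pos": [0, 0, -24], "roll": 0}
  ]
}}

```text
clock: 7.38
eef_pos: [532.3, -147.6, 107.0]
orientation: [0.0, 1.0, 0.0, 0.0]
force: [0.1, 0.8, 0.4]
finger_gap: 36.3
finger_force: 0.0
```

```bash
python3 z.py m3
```

```text
[-0.3  -0.1   0.55] 7.4333
[138.1 136.2 135.5 135.3 135.2 135.  135.  134.9 134.  133.8 133.  131.4
 129.  128.4 128.  124.6 123.9 120.1 119.2 117.4 117.1 117.  116.1 114.8
 114.1 113.9 113.3 110.  109.4 108.2 106.9 106.5 104.7 104.4 103.9 101.2
  99.9  99.6  99.3]
```

View pics/m3.png

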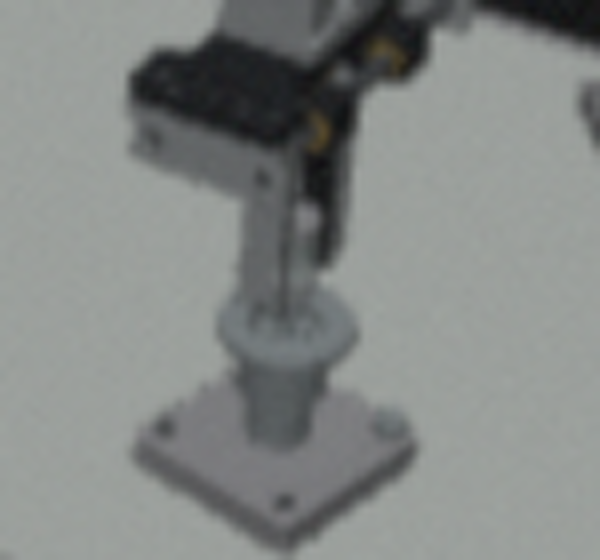

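The sleeve is back up and the trap stands proud between the fingers. I'll close in stages and watch the side load.

Call:
{"fn": "step_arm", "kwargs": {
  "targets": [
    {"fingers": -0.35, "delta_pos": [0, 0, 0], "roll": 0},
    {"fingers": -0.42, "delta_pos": [0, 0, 0], "roll": 0},
    {"fingers": -0.46, "delta_pos": [0, 0, 0], "roll": 0},
    {"fingers": -0.49, "delta_pos": [0, 0, 0], "roll": 0},
    {"fingers": -0.5, "delta_pos": [0, 0, 0], "roll": 0},
    {"fingers": -0.5, "delta_pos": [0, 0, 0], "roll": 0},
    {"fingers": -0.5, "delta_pos": [0, 0, 0], "roll": 0}
  ]
}}

```text
clock: 8.02
eef_pos: [532.3, -147.7, 107.0]
orientation: [0.0, 1.0, 0.0, -0.0]
force: [-0.5, -0.1, -0.7]
finger_gap: 23.3
finger_force: 0.0
```

Call:
{"fn": "step_arm", "kwargs": {
  "targets": [
    {"fingers": -0.52, "delta_pos": [0, 0, 0], "roll": 0},
    {"fingers": -0.54, "delta_pos": [0, 0, 0], "roll": 0},
    {"fingers": -0.56, "delta_pos": [0, 0, 0], "roll": 0},
    {"fingers": -0.6, "delta_pos": [0, 0, 0], "roll": 0},
    {"fingers": -0.6, "delta_pos": [0, 0, 0], "roll": 0},
    {"fingers": -0.6, "delta_pos": [0, 0, 0], "roll": 0}
  ]
}}

```text
clock: 8.52
eef_pos: [532.3, -147.6, 107.0]
orientation: [-0.0, 1.0, 0.0, 0.0]
force: [0.2, 0.7, -0.2]
finger_gap: 21.4
finger_force: 30.0
```

Call:
{"fn": "step_arm", "kwargs": {
  "targets": [
    {"fingers": -0.6, "delta_pos": [0, 0, -1], "roll": 0},
    {"fingers": -0.6, "delta_pos": [0, 0, -2], "roll": 0},
    {"fingers": -0.6, "delta_pos": [0, 0, -4], "roll": 0},
    {"fingers": -0.6, "delta_pos": [0, 0, -4], "roll": 0}
  ]
}}

```text
clock: 8.85
eef_pos: [532.4, -147.6, 111.3]
orientation: [-0.0, 1.0, 0.0, 0.0]
force: [-0.7, 1.2, 0.3]
finger_gap: 21.6
finger_force: 30.0
```

Call:
{"fn": "step_arm", "kwargs": {
  "targets": [
    {"fingers": -0.6, "delta_pos": [0, 0, -2], "roll": 0},
    {"fingers": -0.6, "delta_pos": [0, 0, -6], "roll": 0},
    {"fingers": -0.6, "delta_pos": [0, 0, -12], "roll": 0},
    {"fingers": -0.6, "delta_pos": [0, 0, -18], "roll": 0},
    {"fingers": -0.6, "delta_pos": [0, 0, -25], "roll": 0},
    {"fingers": -0.6, "delta_pos": [0, 0, -32], "roll": 0},
    {"fingers": -0.6, "delta_pos": [0, 0, -39], "roll": 0},
    {"fingers": -0.6, "delta_pos": [0, 0, -46], "roll": 0},
    {"fingers": -0.6, "delta_pos": [0, 0, -53], "roll": 0},
    {"fingers": -0.6, "delta_pos": [0, 0, -59], "roll": 0},
    {"fingers": -0.6, "delta_pos": [0, 0, -63], "roll": 0},
    {"fingers": -0.6, "delta_pos": [0, 0, -64], "roll": 0},
    {"fingers": -0.6, "delta_pos": [0, 0, -64], "roll": 0},
    {"fingers": -0.6, "delta_pos": [0, 0, -64], "roll": 0},
    {"fingers": -0.6, "delta_pos": [0, 0, -64], "roll": 0}
  ]
}}

```text
clock: 10.1
eef_pos: [532.0, -147.5, 174.6]
orientation: [-0.0, 1.0, 0.0, -0.0]
force: [-0.3, 0.1, 0.2]
finger_gap: 21.2
finger_force: 30.0
```

Run:
```python
from h import *
s=arm.state();e=np.array(s['eef_pos']);print(e,s['force'],s['finger_force'],s['finger_gap'])
S,d=arm.grab_frame('side');cv2.imwrite('pics/m4.png',crop('',S,325,110,75,90,6))
foot=e+[0,0,-67.]; print('expected foot px',proj('side',foot),'crop',(proj('side',foot)-[325,110])*6)
```

```text
[ 532.03592565 -147.52828105  174.60625964] [-0.25887871  0.07625103  0.20609197] 29.999498426914215 21.173690045359397
expected foot px [360.90282689 183.16300695] crop [215.41696135 438.9780417 ]
```

View pics/m4.png

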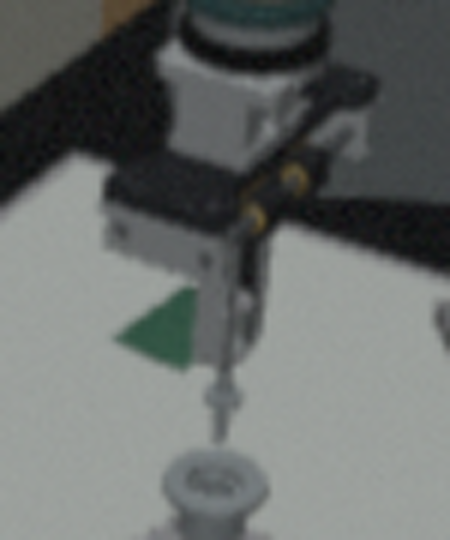

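The trap hangs upright, with its foot at crop (218,442) as expected and the sleeve forward. I'll carry it over the empty hole at about (488,163).

Call:
{"fn": "step_arm", "kwargs": {
  "targets": [
    {"fingers": -0.6, "delta_pos": [-1, -8, 0], "roll": 0},
    {"fingers": -0.6, "delta_pos": [-3, -24, 0], "roll": 0},
    {"fingers": -0.6, "delta_pos": [-7, -46, 0], "roll": 0},
    {"fingers": -0.6, "delta_pos": [-10, -70, 0], "roll": 0},
    {"fingers": -0.6, "delta_pos": [-13, -94, 0], "roll": 0},
    {"fingers": -0.6, "delta_pos": [-17, -118, 0], "roll": 0},
    {"fingers": -0.6, "delta_pos": [-20, -142, 0], "roll": 0},
    {"fingers": -0.6, "delta_pos": [-24, -166, 0], "roll": 0},
    {"fingers": -0.6, "delta_pos": [-27, -190, 0], "roll": 0},
    {"fingers": -0.6, "delta_pos": [-30, -214, 0], "roll": 0},
    {"fingers": -0.6, "delta_pos": [-34, -238, 0], "roll": 0},
    {"fingers": -0.6, "delta_pos": [-37, -262, 0], "roll": 0},
    {"fingers": -0.6, "delta_pos": [-40, -284, 0], "roll": 0},
    {"fingers": -0.6, "delta_pos": [-43, -300, 0], "roll": 0},
    {"fingers": -0.6, "delta_pos": [-44, -308, 0], "roll": 0},
    {"fingers": -0.6, "delta_pos": [-44, -310.5, 0], "roll": 0},
    {"fingers": -0.6, "delta_pos": [-44, -310.5, 0], "roll": 0},
    {"fingers": -0.6, "delta_pos": [-44, -310.5, 0], "roll": 0},
    {"fingers": -0.6, "delta_pos": [-44, -310.5, 0], "roll": 0}
  ]
}}

```text
clock: 11.73
eef_pos: [488.6, 161.3, 175.0]
orientation: [0.0, 1.0, -0.001, 0.0]
force: [-0.0, 0.1, -0.4]
finger_gap: 21.6
finger_force: 30.0
```

Call:
{"fn": "step_arm", "kwargs": {
  "targets": [
    {"fingers": -0.6, "delta_pos": [0, 0, 3], "roll": 0},
    {"fingers": -0.6, "delta_pos": [0, 0, 9], "roll": 0},
    {"fingers": -0.6, "delta_pos": [0, 0, 18], "roll": 0},
    {"fingers": -0.6, "delta_pos": [0, 0, 27], "roll": 0},
    {"fingers": -0.6, "delta_pos": [0, 0, 36], "roll": 0},
    {"fingers": -0.6, "delta_pos": [0, 0, 44], "roll": 0},
    {"fingers": -0.6, "delta_pos": [0, 0, 49], "roll": 0},
    {"fingers": -0.6, "delta_pos": [0, 0, 51], "roll": 0},
    {"fingers": -0.6, "delta_pos": [0, 0, 51], "roll": 0},
    {"fingers": -0.6, "delta_pos": [0, 0, 51], "roll": 0},
    {"fingers": -0.6, "delta_pos": [0, 0, 51], "roll": 0}
  ]
}}

```text
clock: 12.65
eef_pos: [488.6, 163.0, 124.3]
orientation: [-0.0, 1.0, 0.0, 0.0]
force: [-0.2, -0.4, -0.4]
finger_gap: 21.7
finger_force: 30.0
```

Run:
```python
from h import *
s=arm.state();e=np.array(s['eef_pos']);print(e,s['orientation'],s['force'],s['finger_force'])
S,d=arm.grab_frame('side');T,dt=arm.grab_frame('top')
np.savez('v5.npz',S=S,d=d,T=T)
I=crop('',S,295,235,50,40,12)
# overlay-free; print predictions in crop px
f=lambda X:np.round((proj('side',X)-[295,235]+.5)*12-.5)
z0=e[2]-67
print('foot',f(np.array([e[0],e[1],z0])),'collar',f(np.array([e[0],e[1],z0+32.5])))
for h in((488.8,162.0),(486.2,165.2)): print('hole',h,f(np.array([*h,45.])))
cv2.imwrite('pics/m5.png',I)
```

```text
[488.64376961 162.99695031 124.33074286] [-1.54860221e-04  9.99999908e-01  2.79062677e-05  3.98594427e-04] [-0.24637427 -0.4000671  -0.35217552] 29.99941796064377
foot [307. 248.] collar [307. 154.]
hole (488.8, 162.0) [309. 280.]
hole (486.2, 165.2) [310. 293.]
```

View pics/m5.png

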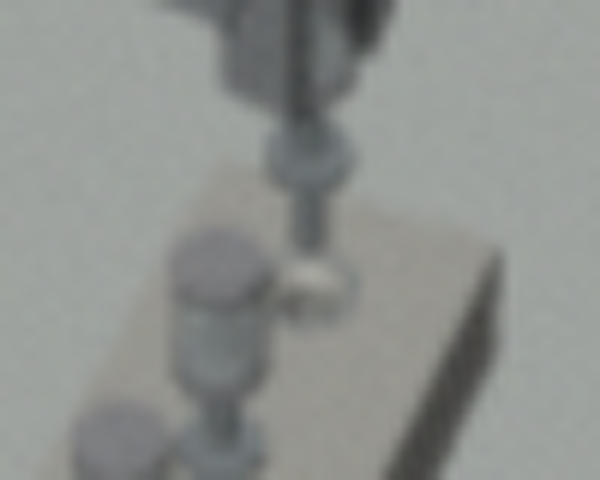

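The foot is at crop (312,251), and it projects to about (313,286) on the rack face. The hole ring is at (315,292), so the error is around 1–2 mm. I'll apply half of that and descend carefully.

Call:
{"fn": "step_arm", "kwargs": {
  "targets": [
    {"fingers": -0.6, "delta_pos": [-0.6, -0.8, 2], "roll": 0},
    {"fingers": -0.6, "delta_pos": [-0.6, -0.8, 5], "roll": 0},
    {"fingers": -0.6, "delta_pos": [-0.6, -0.8, 8], "roll": 0},
    {"fingers": -0.6, "delta_pos": [-0.6, -0.8, 10.5], "roll": 0},
    {"fingers": -0.6, "delta_pos": [-0.6, -0.8, 11.5], "roll": 0},
    {"fingers": -0.6, "delta_pos": [-0.6, -0.8, 11.5], "roll": 0},
    {"fingers": -0.6, "delta_pos": [-0.6, -0.8, 11.5], "roll": 0}
  ]
}}

```text
clock: 13.33
eef_pos: [487.7, 163.6, 112.4]
orientation: [0.0, 1.0, -0.0, -0.0]
force: [0.1, 0.3, -0.8]
finger_gap: 21.6
finger_force: 30.0
```

Call:
{"fn": "step_arm", "kwargs": {
  "targets": [
    {"fingers": -0.6, "delta_pos": [0, 0, 0.5], "roll": 0},
    {"fingers": -0.6, "delta_pos": [0, 0, 1], "roll": 0},
    {"fingers": -0.6, "delta_pos": [0, 0, 1.5], "roll": 0},
    {"fingers": -0.6, "delta_pos": [0, 0, 1.5], "roll": 0}
  ]
}}

```text
clock: 13.67
eef_pos: [487.7, 163.7, 110.9]
orientation: [0.0, 1.0, 0.0, -0.0]
force: [-0.5, 0.2, -0.1]
finger_gap: 21.4
finger_force: 30.0
```

Call:
{"fn": "step_arm", "kwargs": {
  "targets": [
    {"fingers": -0.6, "delta_pos": [0, 0, 0.4], "roll": 0},
    {"fingers": -0.6, "delta_pos": [0, 0, 0.8], "roll": 0},
    {"fingers": -0.6, "delta_pos": [0, 0, 1], "roll": 0},
    {"fingers": -0.6, "delta_pos": [0, 0, 1], "roll": 0}
  ]
}}

```text
clock: 14.0
eef_pos: [487.7, 163.7, 110.0]
orientation: [0.0, 1.0, 0.0, -0.0]
force: [-0.4, 0.1, 0.1]
finger_gap: 21.5
finger_force: 30.0
```

Call:
{"fn": "step_arm", "kwargs": {
  "targets": [
    {"fingers": -0.6, "delta_pos": [0, 0, 0.4], "roll": 0},
    {"fingers": -0.6, "delta_pos": [0, 0, 0.8], "roll": 0},
    {"fingers": -0.6, "delta_pos": [0, 0, 1], "roll": 0},
    {"fingers": -0.6, "delta_pos": [0, 0, 1], "roll": 0}
  ]
}}

```text
clock: 14.33
eef_pos: [487.7, 163.6, 108.9]
orientation: [0.0, 1.0, 0.0, -0.0]
force: [-0.2, -0.7, -0.9]
finger_gap: 21.4
finger_force: 30.0
```

Call:
{"fn": "step_arm", "kwargs": {
  "targets": [
    {"fingers": -0.6, "delta_pos": [0, 0, 0.4], "roll": 0},
    {"fingers": -0.6, "delta_pos": [0, 0, 0.8], "roll": 0},
    {"fingers": -0.6, "delta_pos": [0, 0, 0.8], "roll": 0}
  ]
}}

```text
clock: 14.58
eef_pos: [487.7, 163.6, 108.1]
orientation: [0.0, 1.0, 0.0, -0.0]
force: [0.2, 0.2, -0.8]
finger_gap: 21.5
finger_force: 30.0
```

Call:
{"fn": "step_arm", "kwargs": {
  "targets": [
    {"fingers": -0.6, "delta_pos": [0, 0, 0.4], "roll": 0},
    {"fingers": -0.6, "delta_pos": [0, 0, 0.8], "roll": 0},
    {"fingers": -0.6, "delta_pos": [0, 0, 0.8], "roll": 0}
  ]
}}

```text
clock: 14.83
eef_pos: [487.7, 163.6, 107.3]
orientation: [0.0, 1.0, 0.0, -0.0]
force: [-0.4, -1.0, -1.7]
finger_gap: 21.3
finger_force: 30.0
```

Call:
{"fn": "step_arm", "kwargs": {
  "targets": [
    {"fingers": -0.6, "delta_pos": [0, 0, 0.4], "roll": 0},
    {"fingers": -0.6, "delta_pos": [0, 0, 0.8], "roll": 0},
    {"fingers": -0.6, "delta_pos": [0, 0, 0.8], "roll": 0}
  ]
}}

```text
clock: 15.08
eef_pos: [487.7, 163.7, 106.5]
orientation: [0.0, 1.0, 0.0, -0.0]
force: [-0.5, -0.1, -0.8]
finger_gap: 21.8
finger_force: 30.0
```

Call:
{"fn": "step_arm", "kwargs": {
  "targets": [
    {"fingers": -0.6, "delta_pos": [0, 0, 0.4], "roll": 0},
    {"fingers": -0.6, "delta_pos": [0, 0, 0.8], "roll": 0},
    {"fingers": -0.6, "delta_pos": [0, 0, 0.8], "roll": 0}
  ]
}}

```text
clock: 15.33
eef_pos: [487.7, 163.7, 105.7]
orientation: [0.0, 1.0, 0.0, -0.0]
force: [-0.3, 0.2, -0.1]
finger_gap: 21.4
finger_force: 30.0
```

Past the chamfer without contact, so the shank is in the bore. I'll continue down.

Call:
{"fn": "step_arm", "kwargs": {
  "targets": [
    {"fingers": -0.6, "delta_pos": [0, 0, 0.7], "roll": 0},
    {"fingers": -0.6, "delta_pos": [0, 0, 1.4], "roll": 0},
    {"fingers": -0.6, "delta_pos": [0, 0, 2.1], "roll": 0},
    {"fingers": -0.6, "delta_pos": [0, 0, 2.8], "roll": 0},
    {"fingers": -0.6, "delta_pos": [0, 0, 3.5], "roll": 0},
    {"fingers": -0.6, "delta_pos": [0, 0, 3.5], "roll": 0}
  ]
}}

```text
clock: 15.83
eef_pos: [487.6, 163.6, 102.1]
orientation: [0.0, 1.0, 0.0, -0.0]
force: [0.2, 0.6, -1.4]
finger_gap: 21.5
finger_force: 30.0
```

Call:
{"fn": "step_arm", "kwargs": {
  "targets": [
    {"fingers": -0.6, "delta_pos": [0, 0, 1], "roll": 0},
    {"fingers": -0.6, "delta_pos": [0, 0, 2], "roll": 0},
    {"fingers": -0.6, "delta_pos": [0, 0, 3], "roll": 0},
    {"fingers": -0.6, "delta_pos": [0, 0, 4], "roll": 0},
    {"fingers": -0.6, "delta_pos": [0, 0, 5], "roll": 0},
    {"fingers": -0.6, "delta_pos": [0, 0, 6], "roll": 0},
    {"fingers": -0.6, "delta_pos": [0, 0, 6], "roll": 0}
  ]
}}

```text
clock: 16.42
eef_pos: [487.6, 163.6, 96.0]
orientation: [0.0, 1.0, 0.0, -0.0]
force: [-0.1, -1.1, -0.1]
finger_gap: 21.8
finger_force: 30.0
```

Call:
{"fn": "step_arm", "kwargs": {
  "targets": [
    {"fingers": -0.6, "delta_pos": [0, 0, 1], "roll": 0},
    {"fingers": -0.6, "delta_pos": [0, 0, 2], "roll": 0},
    {"fingers": -0.6, "delta_pos": [0, 0, 3], "roll": 0},
    {"fingers": -0.6, "delta_pos": [0, 0, 4], "roll": 0},
    {"fingers": -0.6, "delta_pos": [0, 0, 5], "roll": 0},
    {"fingers": -0.6, "delta_pos": [0, 0, 6], "roll": 0},
    {"fingers": -0.6, "delta_pos": [0, 0, 6], "roll": 0}
  ]
}}

```text
clock: 17.0
eef_pos: [487.6, 163.6, 90.1]
orientation: [0.0, 1.0, 0.0, -0.0]
force: [-0.4, 0.0, -0.4]
finger_gap: 21.1
finger_force: 30.0
```

Call:
{"fn": "step_arm", "kwargs": {
  "targets": [
    {"fingers": -0.6, "delta_pos": [0, 0, 1], "roll": 0},
    {"fingers": -0.6, "delta_pos": [0, 0, 2], "roll": 0},
    {"fingers": -0.6, "delta_pos": [0, 0, 3], "roll": 0},
    {"fingers": -0.6, "delta_pos": [0, 0, 4], "roll": 0},
    {"fingers": -0.6, "delta_pos": [0, 0, 5], "roll": 0},
    {"fingers": -0.6, "delta_pos": [0, 0, 5], "roll": 0}
  ]
}}

```text
clock: 17.5
eef_pos: [487.6, 163.6, 85.1]
orientation: [0.0, 1.0, -0.0, -0.0]
force: [-0.7, -0.4, -1.0]
finger_gap: 21.8
finger_force: 30.0
```

Call:
{"fn": "step_arm", "kwargs": {
  "targets": [
    {"fingers": -0.6, "delta_pos": [0, 0, 0.5], "roll": 0},
    {"fingers": -0.6, "delta_pos": [0, 0, 1], "roll": 0},
    {"fingers": -0.6, "delta_pos": [0, 0, 1.5], "roll": 0},
    {"fingers": -0.6, "delta_pos": [0, 0, 1.5], "roll": 0}
  ]
}}

```text
clock: 17.83
eef_pos: [487.7, 163.7, 83.7]
orientation: [0.0, 1.0, 0.0, -0.0]
force: [-0.1, 0.4, -0.8]
finger_gap: 21.8
finger_force: 30.0
```

Call:
{"fn": "step_arm", "kwargs": {
  "targets": [
    {"fingers": -0.6, "delta_pos": [0, 0, 0.3], "roll": 0},
    {"fingers": -0.6, "delta_pos": [0, 0, 0.6], "roll": 0},
    {"fingers": -0.6, "delta_pos": [0, 0, 0.6], "roll": 0}
  ]
}}

```text
clock: 18.08
eef_pos: [487.7, 163.7, 83.1]
orientation: [0.0, 1.0, 0.0, -0.0]
force: [0.2, 0.2, -0.3]
finger_gap: 21.4
finger_force: 30.0
```

Call:
{"fn": "step_arm", "kwargs": {
  "targets": [
    {"fingers": -0.6, "delta_pos": [0, 0, 0.3], "roll": 0},
    {"fingers": -0.6, "delta_pos": [0, 0, 0.5], "roll": 0},
    {"fingers": -0.6, "delta_pos": [0, 0, 0.5], "roll": 0}
  ]
}}

```text
clock: 18.33
eef_pos: [487.7, 163.7, 82.7]
orientation: [-0.0, 1.0, 0.0, 0.0]
force: [-0.0, 0.4, -1.1]
finger_gap: 21.6
finger_force: 30.0
```

Call:
{"fn": "step_arm", "kwargs": {
  "targets": [
    {"fingers": -0.5, "delta_pos": [0, 0, 0], "roll": 0},
    {"fingers": -0.45, "delta_pos": [0, 0, 0], "roll": 0},
    {"fingers": -0.35, "delta_pos": [0, 0, 0], "roll": 0},
    {"fingers": -0.25, "delta_pos": [0, 0, 0], "roll": 0},
    {"fingers": -0.25, "delta_pos": [0, 0, 0], "roll": 0},
    {"fingers": -0.25, "delta_pos": [0, 0, 0], "roll": 0}
  ]
}}

```text
clock: 18.83
eef_pos: [487.7, 163.7, 82.7]
orientation: [-0.0, 1.0, 0.0, 0.0]
force: [0.2, -0.6, -0.2]
finger_gap: 35.4
finger_force: 0.0
```

Call:
{"fn": "step_arm", "kwargs": {
  "targets": [
    {"fingers": -0.25, "delta_pos": [0, 0, -3], "roll": 0},
    {"fingers": -0.25, "delta_pos": [0, 0, -10], "roll": 0},
    {"fingers": -0.25, "delta_pos": [0, 0, -20], "roll": 0},
    {"fingers": -0.25, "delta_pos": [0, 0, -30], "roll": 0},
    {"fingers": -0.25, "delta_pos": [0, 0, -40], "roll": 0},
    {"fingers": -0.25, "delta_pos": [0, 0, -52], "roll": 0},
    {"fingers": -0.25, "delta_pos": [0, 0, -64], "roll": 0},
    {"fingers": -0.25, "delta_pos": [0, 0, -76], "roll": 0},
    {"fingers": -0.25, "delta_pos": [0, 0, -88], "roll": 0},
    {"fingers": -0.25, "delta_pos": [0, 0, -100], "roll": 0},
    {"fingers": -0.25, "delta_pos": [0, 0, -110], "roll": 0},
    {"fingers": -0.25, "delta_pos": [0, 0, -116], "roll": 0},
    {"fingers": -0.25, "delta_pos": [0, 0, -118], "roll": 0},
    {"fingers": -0.25, "delta_pos": [0, 0, -118], "roll": 0},
    {"fingers": -0.25, "delta_pos": [0, 0, -118], "roll": 0}
  ]
}}

```text
clock: 20.08
eef_pos: [487.4, 163.6, 200.4]
orientation: [0.0, 1.0, 0.0, -0.0]
force: [0.0, 0.2, -0.3]
finger_gap: 35.2
finger_force: 0.0
```

Run:
```python
from h import *
s=arm.state();print(s['eef_pos'],s['force'],s['finger_force'],s['finger_gap'])
S,d=arm.grab_frame('side')
cv2.imwrite('pics/m6.png',np.hstack([crop('',S,275,215,75,80,5),crop('',S,325,150,75,80,5)]))
P=cloud('side',d)[225:300,285:340].reshape(-1,3)
for h in((485.5,164.5),(474.5,218.5),(463,272.5)):
    q=P[(np.hypot(P[:,0]-h[0],P[:,1]-h[1])<13)&(P[:,2]>60)&(P[:,2]<125)]
    t=q[q[:,2]>106];print(len(q),np.round(t.mean(0),1) if len(t) else None)
```

```text
[487.40628093 163.58605682 200.4376855 ] [ 0.01084832  0.22453575 -0.31896262] 0.0 35.17233924908489
106 [485.6 166.  109.9]
111 [474.9 219.3 109.7]
119 [463.1 273.6 109.7]
```

View pics/m6.png

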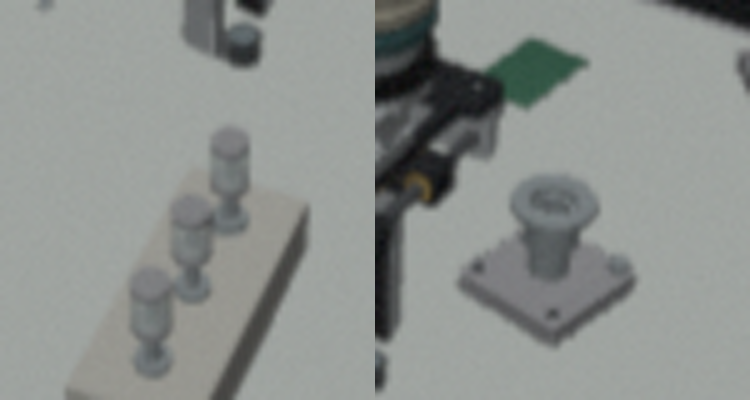

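The picture shows all three traps upright at the same height, 109.7–109.9 mm. The parked trap is seated at crop (231,220), and the coupling's sleeve is up at (555,205). I'll hand it in.

```bash
python3 -c "
from cell import arm
print(arm.sign_off())"
```

```text
the job is handed in; nothing more can be done
None
```

The trap is off the coupling and parked upright in the rack's empty hole, level with the other two traps and let go. The sleeve is back up, nothing else was moved that I could see, and the job is handed in at about 20 s (no verdict was returned).

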